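Register a six-well plate in the holder of a microscope light base

ROBOT

A 6-joint arm with a two-finger parallel gripper is mounted at the origin on the work surface. World frame = base frame: x ahead of the robot, y to its left, z up, the work surface at z = 0. Lengths are in mm, angles in rad, forces in N, time in s.
With the tool pointing down it reaches from about 350 to 875 mm from the base axis. Payload 4.2 kg.
Tool frame: the origin (TCP) lies on the centre line of the jaws, within the pads' length; the fingertips stand 25 mm ahead of it and the grasp point (between the pads) lies 6 mm ahead of it; z points along the fingers, y is the direction in which the jaws open and shut (so a half turn about z gives the same grasp; the last joint's range is limited). The gripper opens to 85 mm and grips with 20 to 120 N. Pads are 22 mm wide; open, the fingers measure 114 mm over their backs; the gripper's body (76 mm by 85 mm) begins 54 mm behind the grasp point. The pads swing forward as they close: fully open they stand 13 mm farther back than shut.
Start: joints at [-1.044, 0.385, 0.008, 0, -1.194, -0.259], TCP at [165.398, -602.696, 256.312] pointing down, gripper open.
Joint ranges: [-3.14, 3.14], [-1.21, 2.06], [-1.07, 1.41], [-3.16, 2.05], [-2.99, -0.16], [-3.1, 3.1]. Speed limits (rad/s): [2.79, 2.79, 3.14, 3.14, 3.14, 3.14].

INTERFACE

Orientations are given as a unit quaternion [x, y, z, w].
In Python, from bench import arm gives the robot as it stands.
- The arm moves only by the tool drive_tool, never from a script. Its argument "plan" is a list of rows, each a list of 2 entries, a list of its own where there are three numbers: the shift along the tool's x, y, z in m, then the turn about the tool's z in degrees. A call has 1 to 12 rows; each row shifts and turns the commanded pose from where the row before left it, along the tool's axes as they then stand; what a row does not reach is not made up. A row lasts 1/8 s, in which the tool goes at most 62.5 mm and 10.7 degrees, less where a joint would pass 70% of its speed; a pose out of reach is approached as far as the arm can. A call with a gripper value outside its range is refused whole. "fingers" is the closure, from -1 (fully open) to 1 (shut), so that 0 is half open, set as the call begins (left out, the last holds). The fingers move at their own pace and stop on an object; the grip force is fixed at half the most. Time passes only in rows, so rows that do not move let the fingers close. It gives the time, the measured TCP pose, the force and the opening at its end, in the units of the state.
- arm.read_state(): the state, without advancing time (a new reading comes with each control period).
- arm.get_image(name): name is "scene" or "top"; returns a dict with "image" (400x640x3 uint8, red, green, blue), "K" (3x3 intrinsics, pixels), "R" (3x3) and "t" (3): a world point X has camera coordinates R X + t. Camera axes: x right, y down, z forward; pixel columns grow to the right and rows downward; lengths in mm; the calibration is good to about 2 mm. A picture is of the moment at which its call begins. There is no depth.
- arm.job_done(): hands the job in, once; it reports no verdict.
The state is a dict: "clock": time; "joints": joint angles; "joint_vel": joint speeds; "joint_efforts": joint torques, N m; "position": TCP position; "ee_rot": TCP orientation; "contact_force": force on the tool from outside, world axes, zero at the start; "wrist_torque": the same for the moment, N m; "gripper_width": finger opening in mm.
Only numpy, scipy, OpenCV 4.12 (cv2) and the standard library are available. Lean on these libraries where they do the work, as an engineer would, in place of code of your own. Each camera call takes 0.05 s, during which the arm holds its last target.

TASK

Get the six-well plate ready for imaging: push it along the light base, never lifting it off the stage, until it sits square in the corner of the plate holder, with its long side up against the back rail and its short side up against the fixed stop arm on the left (seen from the robot). Push the sliding arm, the one with the thumb tab, along the rail so that it ends up against the plate's other short side, and leave it like that. Do not move the small dish, the dropper bottle or anything else on the bench.

Things in the scene. Friction and masses are not known exactly. Their poses are not given: they have to be found in the camera images.
- light_base: cream light base 270 (x) x 400 (y) x 45 mm high with a flat black stage on top, fixed to the bench; origin under its centre. x from the robot's side to the back, y to the left, z up. On the stage is the plate holder: an aluminium back rail along y, a fixed stop arm on the left and a sliding arm on the right, both sticking out from the rail towards the robot. The round window is flush
- corner (a point): inner corner of the plate holder at stage height (45 mm), 85 mm behind and 120 mm left of the light base's centre; axes as the light base. The rail's face is the plane x = 0: rail 14 mm thick, 14 mm high, running 305 mm to the right and 65 mm to the left of here
- stop_middle (a point): middle of the plate-side (right-hand) face of the fixed stop arm, 40 mm in front of the rail, 7 mm above the stage; axes as the light base. The arm is an aluminium bar along x, 8 mm thick, 14 mm high, sticking out 85 mm from the rail's face; a clamping block up to 22 mm high joins it to the rail
- plate_center (a point): centre (half-way up) of the open six-well culture plate: pale plastic, 127.8 mm long (its own y), 85.5 mm wide (its own x), 20 mm high, flat sides; 0.06 to 0.13 kg, loose on the stage, turned by up to 20 degrees. Seated, its centre lies 42.8 mm in front of the rail's face and 63.9 mm right of the fixed stop's, its axes parallel to the light base's
- slide_face (a point): middle of the flat left-hand (plate-side) face of the sliding arm, 10 mm above the stage, 40 mm in front of the rail's face; axes as the light base. The arm is an aluminium bar along x, 8 mm thick, 14 mm high, 80 mm long from the rail, with a thumb tab over this point 30 mm long, 8 mm thick, top 35 mm above the stage. A carriage 34 mm wide, 23 mm high rides the rail right of the bar
- sliding_arm (a joint): travel of the sliding arm along the rail in m: 0 fully right (its face 255 mm from the fixed stop's), growing to the left, at most 0.14; about 0.127 when it touches the seated plate. It slides against about 2 N of friction and stays where it is left; pushed on, it carries the plate along
- small_dish: small lidded round culture dish, 40 mm across, 11 mm high, standing on the front left of the stage; bystander, origin under its centre
- dropper_bottle: amber dropper bottle, 28 mm across, 66 mm tall, standing on the front right of the stage; bystander, origin under its centre
- tally_counter: steel hand tally counter, 46 mm across, 36 mm high, on the bench right of the light base; bystander, origin under its centre
- forceps: steel forceps 130 mm long, 8 mm high, lying on the bench right of the light base; bystander, origin under the middle
- slide_box: closed grey slide box 82 x 100 x 35 mm on the bench beside the light base; bystander, origin under its centre
- petri_stack: stack of three Petri dishes, 90 mm across, 45 mm high, on the bench beside the light base; bystander, origin under its centre
- beaker: glass beaker 68 mm across, 85 mm tall, on the bench beside the light base; bystander, origin under its centre
Things that resemble listed ones, but are neither listed nor needed, are in the scene too. Of the things that look like the part that bears plate_center, the largest one is meant.

How it is judged:
By the outcome, as a careful person would: the job done as asked, in the order asked, and still so for the second after the job is handed in, with the robot touching nothing.
It also fails if it takes over 58 s, if anything falls off the work surface, if the arm or the gripper's body presses on something with over 40 N, if the wrist force passes 120 N, or if a joint passes its speed limit or range.

## Working session

There is one attempt and no reset: what is moved stays moved. The work goes in short steps, Python scripts to look and compute and a tool call to move; the robot and the scene stay as the last step left them, time stands still between calls to the robot, and variables do not carry over. Pictures are saved under pics/ and viewed, and the job is handed in when it is done.

Besides the shell and the picture viewer there is one more tool, called after ">>>" by a JSON object that holds its "name" and its "arguments". drive_tool: Moves the arm, as the interface text tells. Its arguments: {"type":"object","properties":{"plan":{"type":"array"},"fingers":{"type":"number"}},"required":["plan"]}

```bash
mkdir -p pics
python3 - <<'E'
from bench import arm
import cv2,pickle
for n in("scene","top"):
    d=arm.get_image(n);cv2.imwrite(f"pics/{n}0.png",d["image"][:,:,::-1]);pickle.dump(d,open(f"{n}0.pkl","wb"))
    print(n,d["K"],d["R"],d["t"])
print(arm.read_state())
E
```

```text
scene [[368.54283689   0.         316.62560645]
 [  0.         368.54283689 201.91757189]
 [  0.           0.           1.        ]] [[ 0.24148388  0.97040326 -0.00174392]
 [ 0.70134665 -0.17577087 -0.69080929]
 [-0.67067012  0.16559622 -0.72303491]] [-124.16833361 -339.66859968 1333.31784884]
top [[447.80631175   0.         318.47332038]
 [  0.         447.80631175 204.0782778 ]
 [  0.           0.           1.        ]] [[ 0.02567037 -0.99929972  0.02722315]
 [-0.98618006 -0.02977329 -0.16297985]
 [ 0.16367624 -0.02266317 -0.98625375]] [ -26.89904098  528.57050736 1236.73698854]
{'clock': 0.1, 'joints': array([-1.04442135e+00,  3.85446230e-01,  6.80802793e-03, -4.29329848e-04,
       -1.19399264e+00, -2.58595269e-01]), 'joint_vel': array([ 6.81580572e-04, -1.67826585e-03,  2.16656374e-03,  9.39469892e-04,
        7.42076695e-06, -2.24706957e-04]), 'joint_efforts': array([-3.79689764e-04, -3.93319023e+01,  1.88929188e+01,  4.19795796e+00,
       -2.57525418e-03,  1.11123612e-05]), 'position': array([ 165.26850876, -602.28201589,  255.36976848]), 'ee_rot': array([-1.33411662e-01,  9.91060264e-01,  9.23827938e-04, -1.66477033e-04]), 'contact_force': array([-0.97267576, -0.19710298,  0.2343583 ]), 'wrist_torque': array([ 0.02225724,  0.01530215, -0.03779722]), 'gripper_width': 85.58772420809561}
```

View pics/scene0.png

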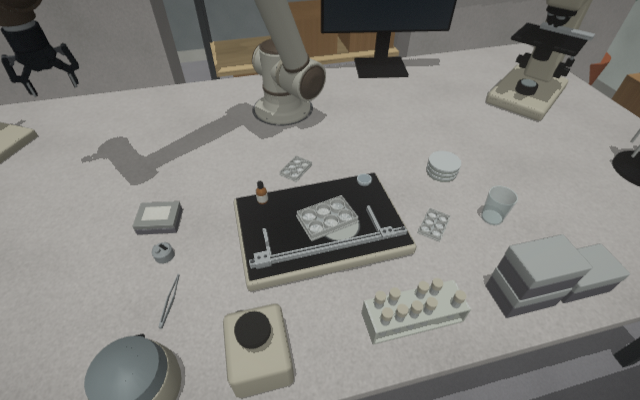

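View pics/top0.png

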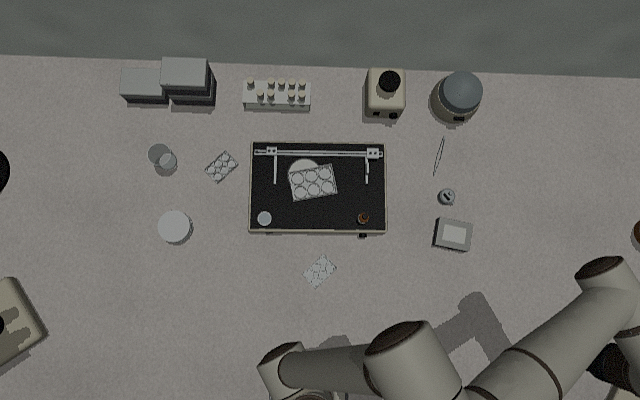

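Run:
```python
import cv2
i=cv2.imread("pics/top0.png")[60:260,200:430];cv2.imwrite("pics/top0c.png",cv2.resize(i,None,fx=3,fy=3,interpolation=cv2.INTER_CUBIC)[:600,:690])
i=cv2.imread("pics/scene0.png")[90:290,180:440];cv2.imwrite("pics/scene0c.png",cv2.resize(i,None,fx=3,fy=3,interpolation=cv2.INTER_CUBIC))
```

```text
(no output)
```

View pics/top0c.png

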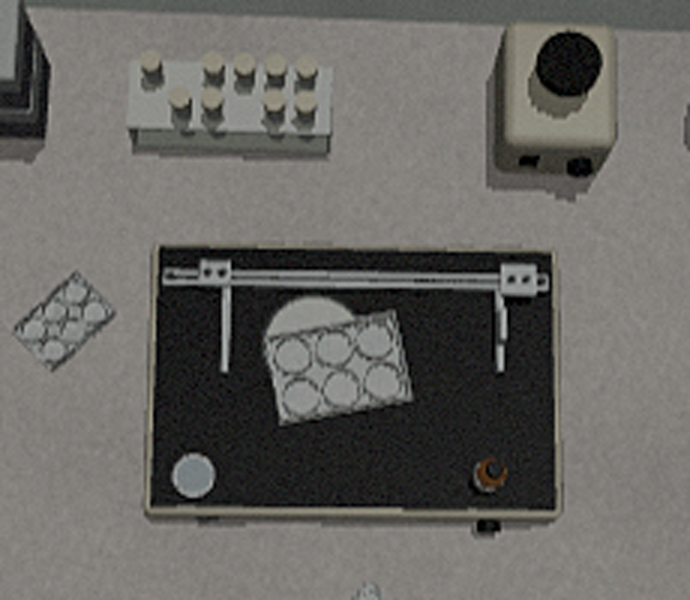

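View pics/scene0c.png

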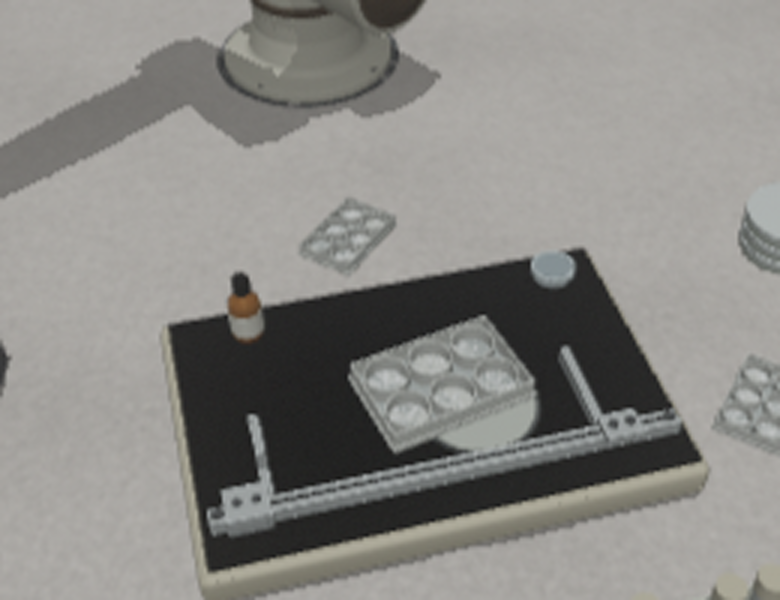

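Look-alikes of the plate are at top px (222,166), (319,270) and (313,182). The first two lie on the bench and are smaller, so the plate is the one on the stage at (313,182). Next I'll enlarge the crops to measure.

Run:
```python
import cv2
def c(n,x0,y0,w,h,f,o):
    i=cv2.imread(f"pics/{n}0.png")[y0:y0+h,x0:x0+w];i=cv2.resize(i,None,fx=f,fy=f,interpolation=cv2.INTER_CUBIC)
    cv2.imwrite(f"pics/{o}.png",cv2.convertScaleAbs(i,alpha=1.4))
c("top",245,138,145,100,5.5,"t1"); c("scene",230,170,190,118,4.2,"s1")
```

```text
(no output)
```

View pics/t1.png

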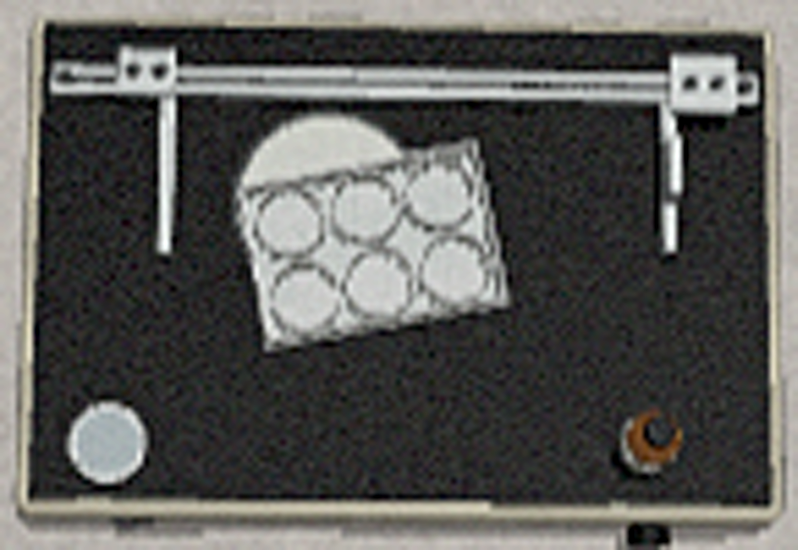

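View pics/s1.png

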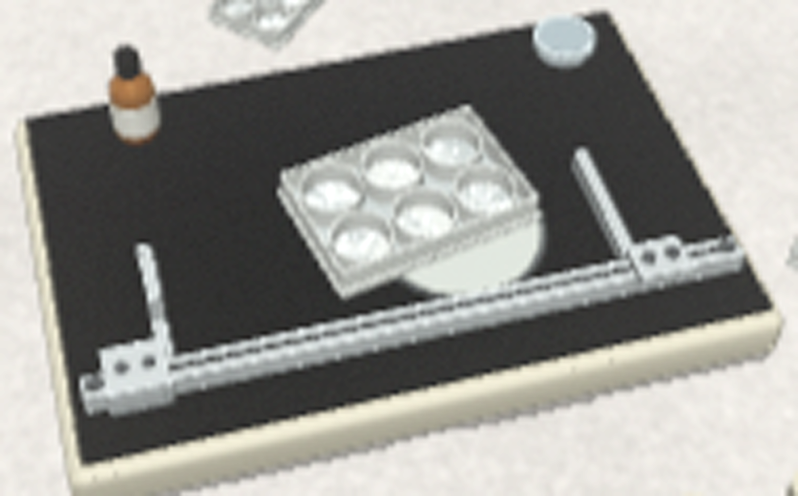

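```bash
cat > h.py <<'E'
import numpy as np,pickle,cv2
from scipy.optimize import least_squares
def cam(n): return pickle.load(open(n+".pkl","rb"))
def proj(d,X):
    X=np.atleast_2d(X);c=X@np.array(d["R"]).T+d["t"];p=c@np.array(d["K"]).T
    return p[:,:2]/p[:,2:]
def ray(d,uv,z):
    R=np.array(d["R"]);C=-R.T@d["t"];v=R.T@np.linalg.solve(d["K"],[uv[0],uv[1],1]);return C+v*(z-C[2])/v[2]
def tri(ds,uvs):
    A=[];b=[]
    for d,uv in zip(ds,uvs):
        R=np.array(d["R"]);C=-R.T@d["t"];v=R.T@np.linalg.solve(d["K"],[uv[0],uv[1],1]);v/=np.linalg.norm(v)
        P=np.eye(3)-np.outer(v,v);A.append(P);b.append(P@C)
    return np.linalg.lstsq(np.vstack(A),np.hstack(b),rcond=None)[0]
E
python3 - <<'E'
from h import *
T,S=cam("top0"),cam("scene0")
t=lambda p:np.array(p)/5.5+[245,138]-.4
s=lambda p:np.array(p)/4.2+[230,170]-.4
P={"BL":((45,22),(778,315)),"BR":((768,35),(82,465)),"FR":((772,507),(25,118)),"FL":((27,497),(605,12)),
"stoptip":((165,252),(580,150)),"slidetip":((670,252),(143,246)),
"pBL":((240,188),(540,195)),"pBR":((475,142),(345,290)),"pFR":((508,305),(283,175)),"pFL":((266,350),(470,107)),
"dish":((108,442),(563,35)),}
X={}
for k,(a,b) in P.items():
    X[k]=tri((T,S),(t(a),s(b)));print(k,X[k].round(1),(proj(T,X[k])[0]-t(a)).round(2))
n=np.linalg.norm
print(n(X["BL"]-X["BR"]),n(X["FL"]-X["FR"]),n(X["BL"]-X["FL"]),n(X["BR"]-X["FR"]))
print("plate",n(X["pBL"]-X["pBR"]),n(X["pFL"]-X["pFR"]),n(X["pBL"]-X["pFL"]),n(X["pBR"]-X["pFR"]))
print("C", -np.array(T["R"]).T@T["t"], -np.array(S["R"]).T@S["t"])
E
```

```text
BL [710.3 186.1  37.7] [-0.43 -0.2 ]
BR [ 714.7 -200.1   41.2] [-0.32 -0.03]
FR [ 460.7 -203.6   43.7] [0.15 0.02]
FL [454.6 179.8  43.1] [0.37 0.13]
stoptip [582.4 114.4  58.2] [-0.01 -0.01]
slidetip [ 591.1 -147.8   56.1] [0.12 0.02]
pBL [616.1  77.1  65. ] [-0.18 -0.06]
pBR [647.3 -44.8  53.8] [-0.03 -0.01]
pFR [560.  -62.2  59.5] [-0.42 -0.09]
pFL [532.6  60.8  58.9] [-0.12 -0.04]
dish [482.7 138.9  56.6] [0.18 0.06]
386.3102494587399 383.3908576141428 255.767681412024 254.00187442077413
plate 126.30902712441889 126.03886876263492 85.2392837287338 89.17587701180969
C [ 319.53174315   16.88546261 1306.6151173 ] [1162.42652805 -160.00287955  729.17258873]
```

>>> {"name": "drive_tool", "arguments": {"plan": [[[0,0,0],7.3],[[0,0,0],7.2],[[-0.028,0.05,0],0],[[-0.028,0.05,0],0],[[-0.028,0.05,0],0],[[-0.028,0.05,0],0],[[-0.028,0.05,0],0],[[-0.028,0.05,0],0],[[-0.028,0.05,0],0],[[-0.028,0.05,0],0],[[-0.028,0.05,0],0],[[-0.028,0.05,0],0]], "fingers": -0.5}}

```text
clock: 1.6
position: [438.3, -96.8, 256.3]
ee_rot: [-0.008, 1.0, 0.0, 0.0]
contact_force: [1.3, -0.5, -0.1]
gripper_width: 63.9
```

Run:
```python
from h import *
T,S=cam("top0"),cam("scene0")
t=lambda p:np.array(p)/5.5+[245,138]-.4
s=lambda p:np.array(p)/4.2+[230,170]-.4
def loc(q,pts):
    c,si=np.cos(q[2]),np.sin(q[2]);return np.array([[q[0]+c*x-si*y,q[1]+si*x+c*y,z] for x,y,z in pts])
def fit(pts,a,b,q0):
    A=np.array([t(p) for p in a]);B=np.array([s(p) for p in b])
    f=lambda q:np.hstack([(proj(T,loc(q,pts))-A).ravel(),(proj(S,loc(q,pts))-B).ravel()])
    r=least_squares(f,q0,loss="soft_l1");return r.x,np.abs(r.fun).max(), r.fun.reshape(-1,2).round(1).tolist()
h,w=128,192.5
print("base",fit([(h,w,45),(h,-w,45),(-h,-w,45),(-h,w,45),(0,124,59),(5,-139,59)],[(45,22),(768,35),(772,507),(27,497),(165,252),(670,252)],[(778,315),(82,465),(25,118),(605,12),(580,150),(143,246)],[585,-9,0]))
h,w=42.75,63.9
print("plate",fit([(h,w,65),(h,-w,65),(-h,-w,65),(-h,w,65)],[(240,188),(475,142),(508,305),(266,350)],[(540,195),(345,285),(281,172),(470,107)],[589,7,0.2]))
print(ray(T,t((636,465)),45))
```

```text
base (array([ 5.85371249e+02, -9.47961295e+00,  1.58306872e-02]), np.float64(1.7800849690687528), [[-0.3, -1.0], [-0.2, -1.0], [0.4, 0.1], [-0.1, 0.2], [-0.1, -0.4], [0.4, -0.7], [-0.4, -1.8], [-0.5, -0.3], [-0.1, -0.4], [0.8, -0.7], [0.2, 0.1], [-0.1, -0.3]])
plate (array([5.89180083e+02, 7.67022009e+00, 2.25127483e-01]), np.float64(2.525935853063743), [[-1.0, -0.3], [0.3, -0.3], [0.4, -1.0], [-0.0, -0.6], [0.8, -0.0], [-0.4, -2.5], [-0.7, -0.1], [-0.1, -1.5]])
[ 480.41299544 -132.24784486   45.        ]
```

>>> {"name": "drive_tool", "arguments": {"plan": [[[-0.03,0.05,0],0],[[-0.03,0.05,0],0],[[0,0,0.05],0],[[0,0,0.05],0],[[0,0,0.05],0],[[0,0,0.025],0],[[0,0,0],0],[[0,0,0],0]]}}

```text
clock: 2.6
position: [497.3, 2.4, 82.3]
ee_rot: [-0.008, 1.0, 0.0, 0.001]
contact_force: [-0.2, -0.2, 0.3]
gripper_width: 64.4
```

```bash
cat >> h.py <<'E'
def snap(k):
    from bench import arm
    for n in("top","scene"):
        d=arm.get_image(n);pickle.dump(d,open(f"{n}{k}.pkl","wb"))
        im=d["image"][:,:,::-1]
        x0,y0,w,h,f=(245,138,145,100,5.5) if n=="top" else (230,170,190,118,4.2)
        i=cv2.resize(np.ascontiguousarray(im[y0:y0+h,x0:x0+w]),None,fx=f,fy=f,interpolation=cv2.INTER_CUBIC)
        cv2.imwrite(f"pics/{n}{k}.png",cv2.convertScaleAbs(i,alpha=1.4))
E
python3 -c "
from h import *
snap(1)"
```

```text
(no output)
```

View pics/scene1.png

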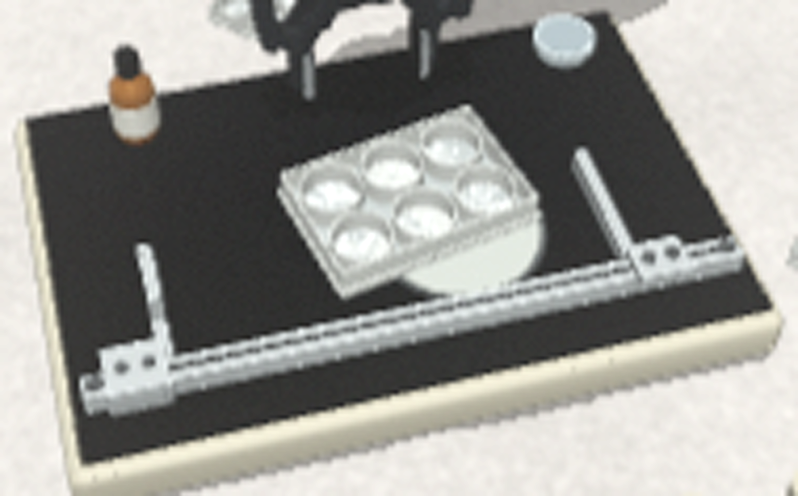

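View pics/top1.png

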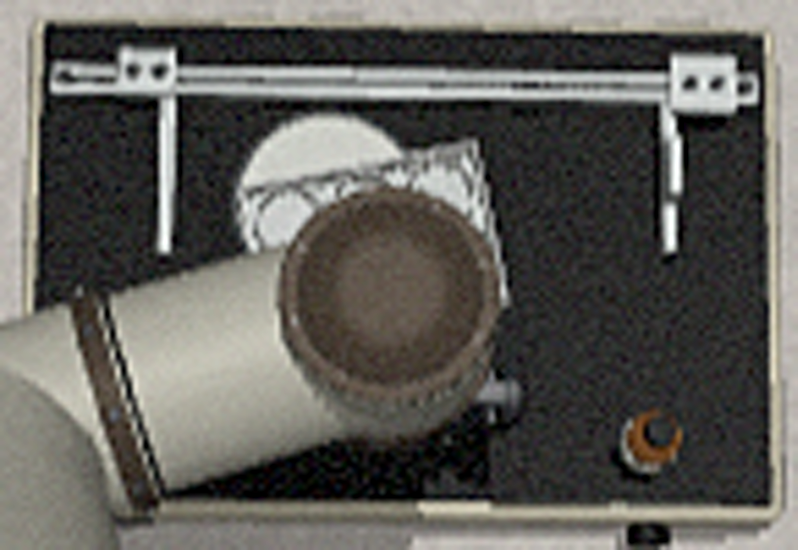

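```bash
python3 -c "
from h import *
S=cam('scene1')
for y in(-32,35):
  for z in (50,57,64,71): print(y,z,((proj(S,[[508,y,z]])[0]+.4-[230,170])*4.2).round(0))
"
```

```text
-32 50 [312. 116.]
-32 57 [312. 108.]
-32 64 [312. 100.]
-32 71 [311.  91.]
35 50 [418.  97.]
35 57 [418.  89.]
35 64 [418.  81.]
35 71 [418.  73.]
```

>>> {"name": "drive_tool", "arguments": {"plan": [[[0,0,0.007],0],[[0,0,0.006],0],[[0,0,0],0],[[-0.01,0,0],0],[[-0.006,0,0],0],[[-0.005,0,0],0],[[-0.005,0,0],0],[[-0.005,0,0],0],[[-0.005,0,0],0],[[-0.005,0,0],0],[[-0.005,0,0],0],[[0,0,0],0]]}}

```text
clock: 4.2
position: [543.0, 3.0, 68.3]
ee_rot: [-0.007, 1.0, 0.0, 0.0]
contact_force: [0.2, -0.1, 0.0]
gripper_width: 64.0
```

```bash
python3 -c "
from h import *
snap(2)"
```

```text
(no output)
```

View pics/scene2.png

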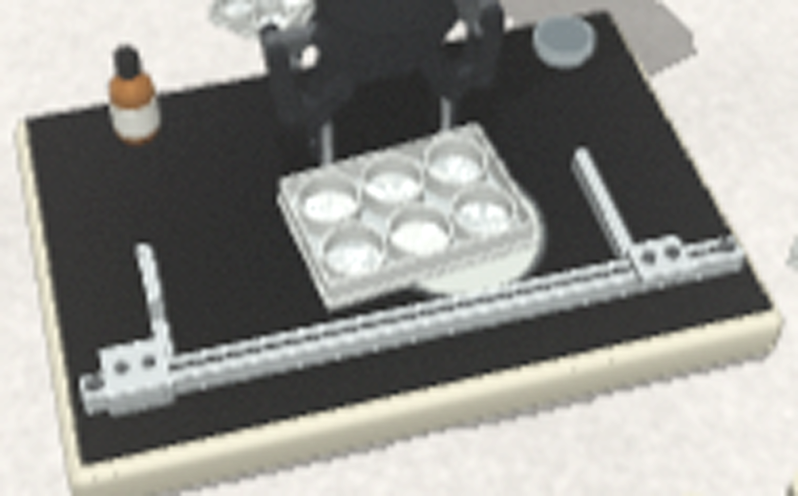

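The left finger is on the plate's front side and the plate is turning square: left end at (490,130), right end at (290,180). I'll keep pushing.

>>> {"name": "drive_tool", "arguments": {"plan": [[[-0.005,0,0],0],[[-0.005,0,0],0],[[-0.005,0,0],0],[[-0.005,0,0],0],[[-0.004,0,0],0],[[-0.002,0,0],0],[[0,0,0],0]]}}

```text
clock: 5.18
position: [568.8, 3.3, 68.3]
ee_rot: [-0.007, 1.0, 0.0, 0.0]
contact_force: [0.1, -0.2, -0.2]
gripper_width: 64.3
```

```bash
python3 -c "
from h import *
snap(3)"
```

```text
(no output)
```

View pics/scene3.png

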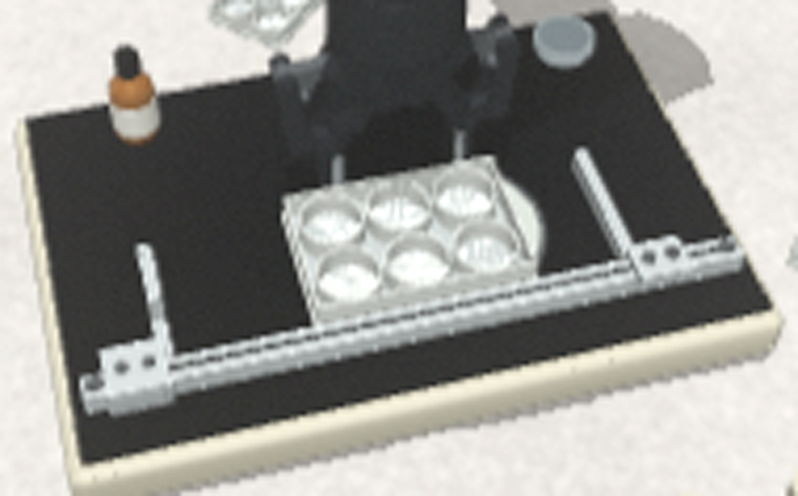

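>>> {"name": "drive_tool", "arguments": {"plan": [[[-0.002,0,0],0],[[-0.0015,0,0],0],[[-0.0015,0,0],0],[[0,0,0],0]]}}

```text
clock: 5.78
position: [573.3, 3.3, 68.2]
ee_rot: [-0.007, 1.0, -0.0, -0.0]
contact_force: [-1.4, -0.5, 1.3]
gripper_width: 64.0
```

>>> {"name": "drive_tool", "arguments": {"plan": [[[-0.0015,0,0],0],[[-0.001,0,0],0],[[0,0,0],0]]}}

```text
clock: 6.15
position: [573.5, 3.1, 68.0]
ee_rot: [-0.007, 1.0, -0.0, -0.003]
contact_force: [-7.3, 0.9, 5.0]
gripper_width: 64.3
```

>>> {"name": "drive_tool", "arguments": {"plan": [[[0.004,0,0],0],[[0.02,0,0],0],[[0.03,0,0],0],[[0,0,-0.05],0],[[0,0,-0.05],0],[[0,0,0],0]], "fingers": -0.5}}

```text
clock: 6.9
position: [525.5, 3.4, 173.1]
ee_rot: [-0.008, 1.0, 0.001, 0.006]
contact_force: [0.5, -0.4, 0.1]
gripper_width: 63.9
```

```bash
python3 -c "
from h import *
from bench import arm
snap(4);s=arm.read_state();print(s['joints'].round(3),s['position'].round(1),s['ee_rot'].round(4),s['contact_force'].round(1))"
```

```text
[ 0.316  0.295 -0.368 -0.    -0.905 -1.872] [522.4   2.8 168.7] [-7.1e-03  1.0e+00  5.0e-04  1.1e-03] [ 0.2  0.1 -0.7]
```

View pics/scene4.png

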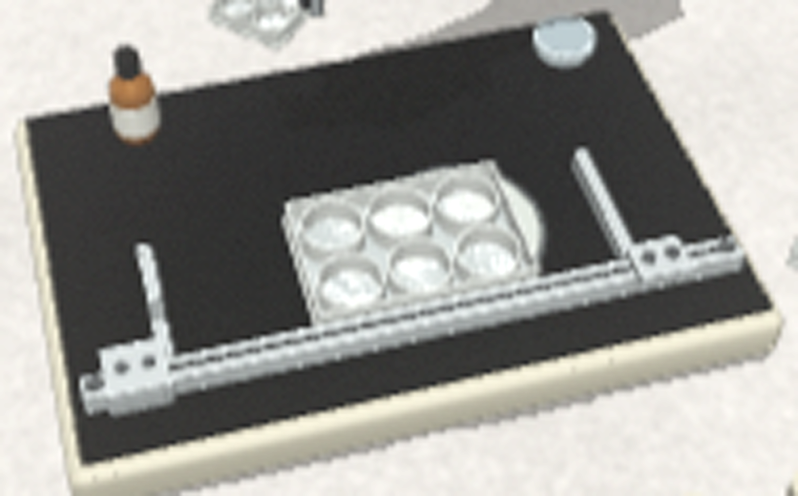

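View pics/top4.png

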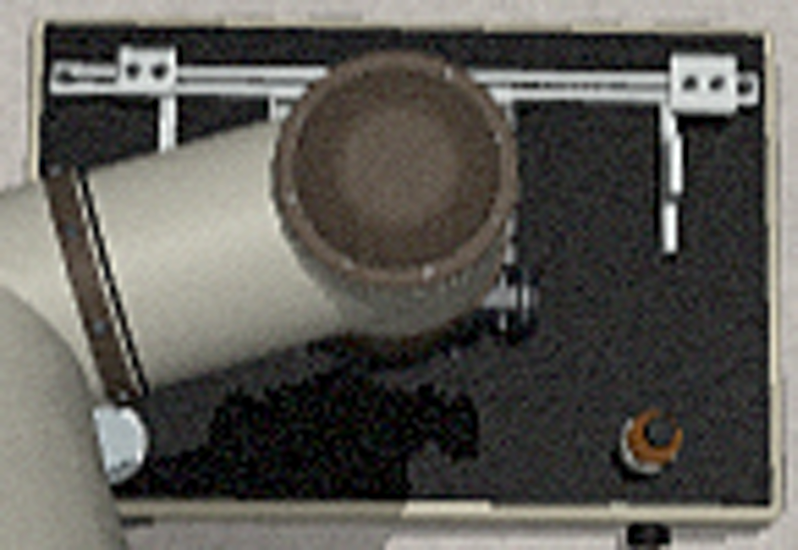

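>>> {"name": "drive_tool", "arguments": {"plan": [[[0,0,0],-10],[[0,0,0],-10],[[0,0,0],-10],[[0,0,0],-10],[[0,0,0],-10],[[0,0,0],-10],[[0,0,0],-10],[[0,0,0],-10],[[0,0,0],-10],[[0.035,-0.035,0],0],[[0.035,-0.035,0],0],[[0.03,-0.03,0],0]], "fingers": 0.1}}

```text
clock: 8.5
position: [624.1, -97.1, 166.0]
ee_rot: [0.712, -0.702, -0.001, 0.001]
contact_force: [-0.3, 0.7, 1.6]
gripper_width: 38.2
```

>>> {"name": "drive_tool", "arguments": {"plan": [[[0,0,0.04],0],[[0,0,0.03],0],[[0,0,0],0],[[0,0,0],0]]}}

```text
clock: 9.0
position: [624.0, -95.9, 98.5]
ee_rot: [0.712, -0.702, 0.0, 0.0]
contact_force: [-0.2, 0.1, 0.6]
gripper_width: 38.5
```

```bash
python3 -c "
from h import *
from bench import arm
snap(5);s=arm.read_state();print(s['joints'].round(3),s['position'].round(1),s['ee_rot'].round(4),s['contact_force'].round(1))
q=s['ee_rot'];print(2*np.degrees(np.arctan2(q[1],q[0])))"
```

```text
[ 0.104  0.538 -0.168  0.    -0.863 -0.089] [624.5 -95.7  99.7] [ 0.7125 -0.7017  0.001  -0.0009] [0.8 0.9 0.9]
-89.12481283058088
```

View pics/scene5.png

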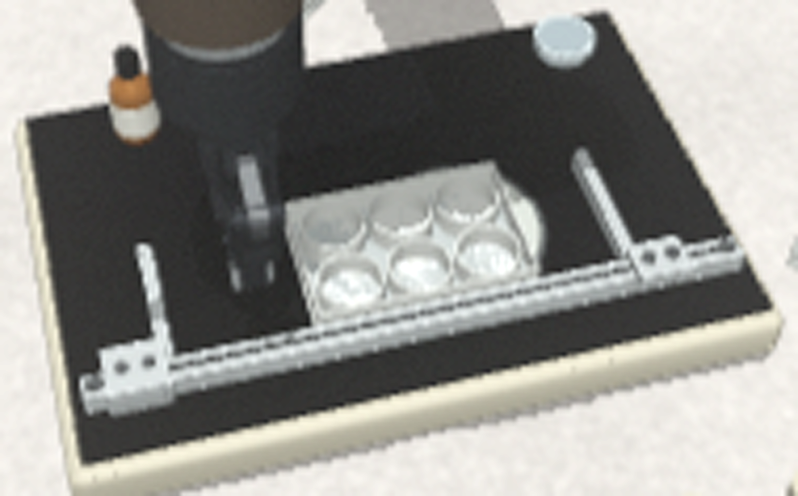

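View pics/top5.png

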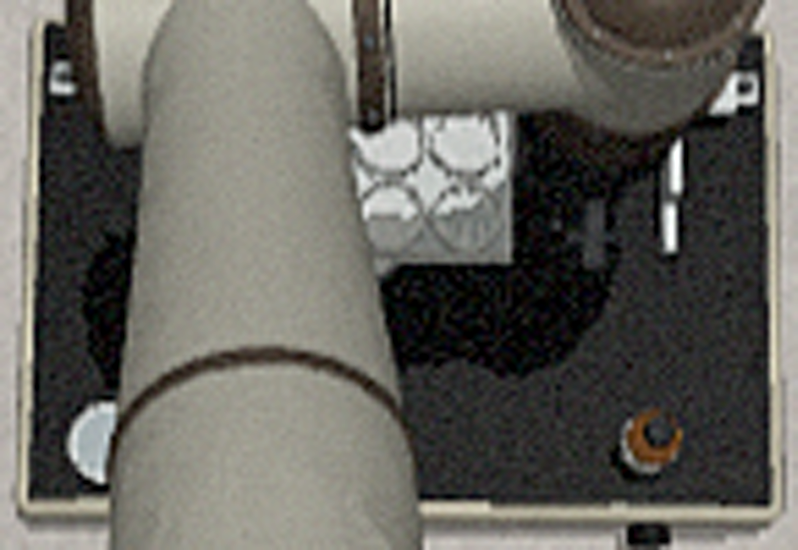

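>>> {"name": "drive_tool", "arguments": {"plan": [[[0,0,0.014],0],[[0,0,0.012],0],[[0,0,0],0],[[-0.01,0,0],0],[[-0.008,0,0],0],[[-0.005,0,0],0],[[-0.005,0,0],0],[[-0.005,0,0],0],[[-0.005,0,0],0],[[0,0,0],0]]}}

```text
clock: 10.35
position: [623.0, -57.4, 72.3]
ee_rot: [0.712, -0.702, -0.0, -0.0]
contact_force: [0.1, 0.0, 0.3]
gripper_width: 38.3
```

```bash
python3 -c "
from h import *
snap(6)"
```

```text
(no output)
```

View pics/scene6.png

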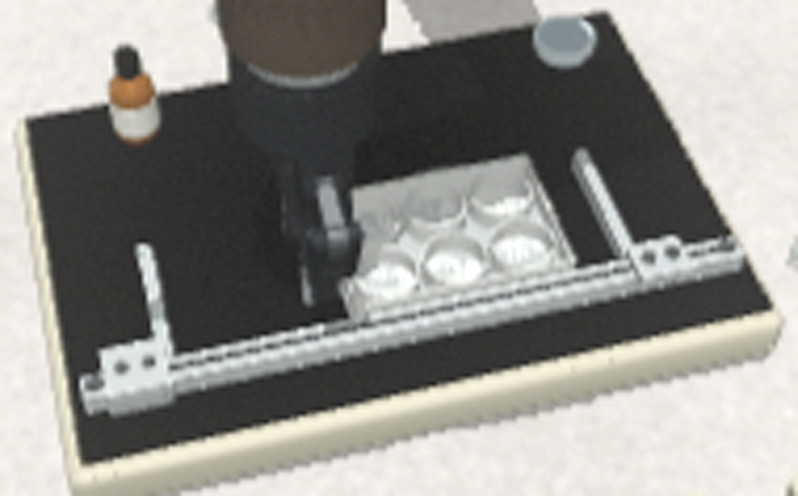

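```bash
python3 -c "
from h import *
S=cam('scene6')
s=lambda p:np.array(p)/4.2+[230,170]-.4
for p in((345,288),(575,262),(527,155),(350,190)): print(p,ray(S,s(p),65).round(1))
import cv2
i=cv2.resize(np.ascontiguousarray(S['image'][200:255,285:375,::-1]),None,fx=8.5,fy=8.5,interpolation=cv2.INTER_CUBIC);cv2.imwrite('pics/s6z.png',cv2.convertScaleAbs(i,alpha=1.7,beta=20))
"
```

```text
(345, 288) [654.5 -46.3  65. ]
(575, 262) [667.7  80.7  65. ]
(527, 155) [584.5  80.2  65. ]
(350, 190) [586.  -26.9  65. ]
```

View pics/s6z.png

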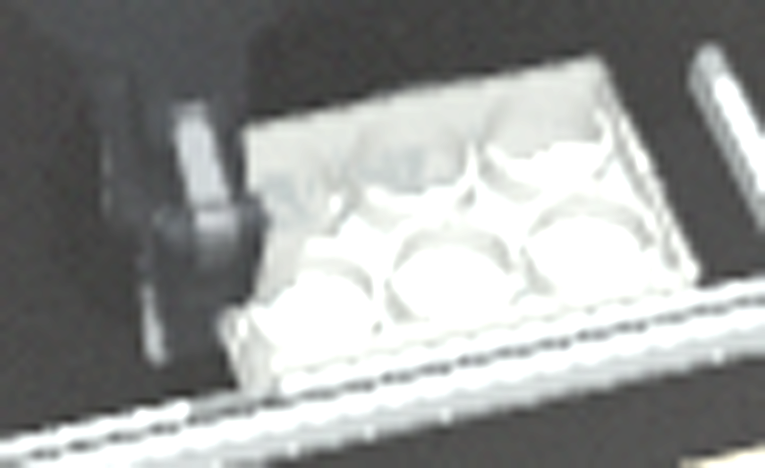

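>>> {"name": "drive_tool", "arguments": {"plan": [[[-0.005,0,0],0],[[-0.005,0,0],0],[[-0.005,0,0],0],[[-0.005,0,0],0],[[-0.004,0,0],0],[[-0.002,0,0],0],[[-0.002,0,0],0],[[0,0,0],0]]}}

```text
clock: 11.45
position: [622.7, -29.7, 72.4]
ee_rot: [0.712, -0.702, 0.0, -0.0]
contact_force: [0.2, -0.5, 0.2]
gripper_width: 38.3
```

>>> {"name": "drive_tool", "arguments": {"plan": [[[-0.001,0,0],0],[[-0.001,0,0],0],[[0,0,0],0]]}}

```text
clock: 11.82
position: [622.6, -28.4, 72.4]
ee_rot: [0.712, -0.702, 0.0, 0.0]
contact_force: [-0.2, -2.4, -0.3]
gripper_width: 38.3
```

>>> {"name": "drive_tool", "arguments": {"plan": [[[-0.001,0,0],0],[[-0.001,0,0],0],[[0,0,0],0]]}}

```text
clock: 12.2
position: [622.7, -28.2, 72.6]
ee_rot: [0.712, -0.702, 0.001, 0.001]
contact_force: [1.9, -10.1, 0.2]
gripper_width: 38.7
```

```bash
python3 -c "
from h import *
snap(7)"
```

```text
(no output)
```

View pics/scene7.png

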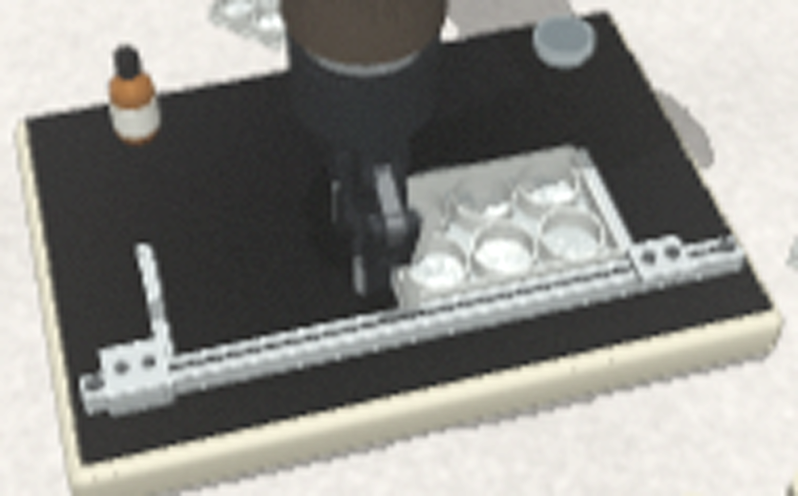

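>>> {"name": "drive_tool", "arguments": {"plan": [[[0.004,0,0],0],[[0.02,0,0],0],[[0.02,0,0],0],[[0,0,-0.05],0],[[0,0,-0.05],0],[[0.04,0.04,-0.01],0],[[0,0,0],0]]}}

```text
clock: 13.18
position: [581.8, -113.1, 184.0]
ee_rot: [0.711, -0.703, 0.0, -0.001]
contact_force: [0.5, 0.8, 0.1]
gripper_width: 38.3
```

```bash
cat > meas.py <<'E'
import sys
from h import *
S=cam("scene"+sys.argv[1])
i=cv2.resize(np.ascontiguousarray(S['image'][195:255,300:400,::-1]),None,fx=8,fy=8,interpolation=cv2.INTER_CUBIC);cv2.imwrite(f'pics/z{sys.argv[1]}.png',cv2.convertScaleAbs(i,alpha=1.1))
E
python3 -c "
from h import *
snap(8)"; python3 meas.py 8
```

```text
(no output)
```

View pics/z8.png

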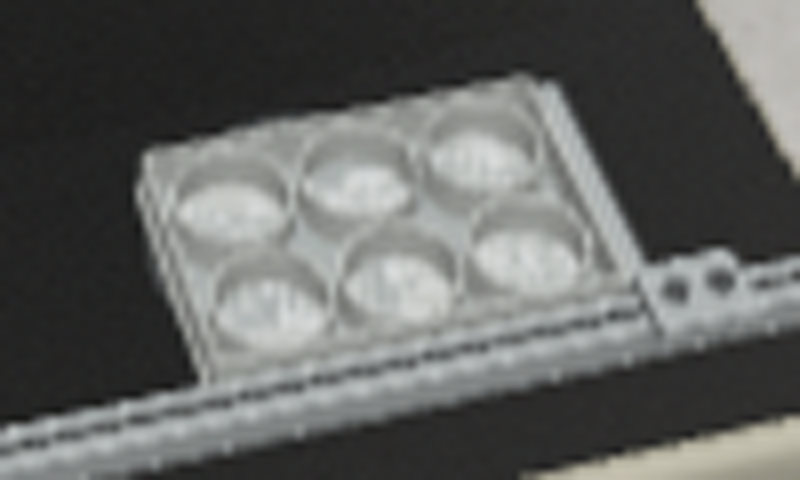

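View pics/top8.png

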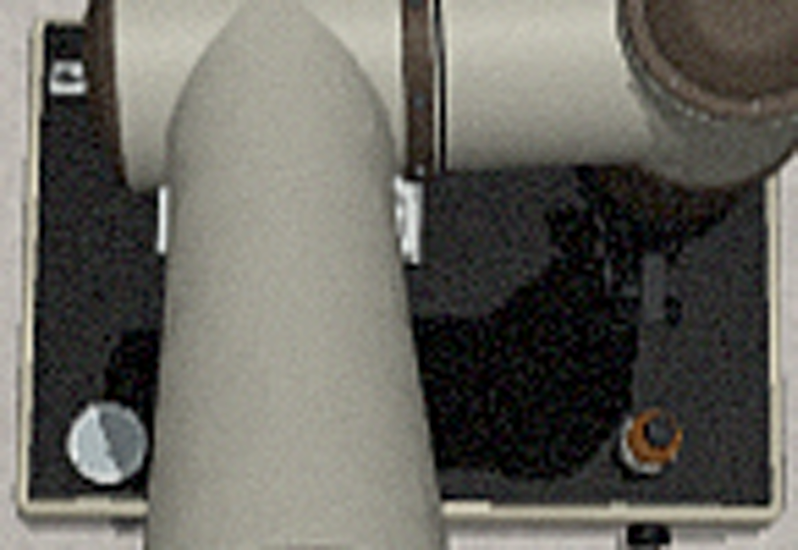

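>>> {"name": "drive_tool", "arguments": {"plan": [[[0,0,0],10],[[0,0,0],10],[[0,0,0],10],[[0,0,0],10],[[0,0,0],10],[[0,0,0],10],[[0,0,0],10],[[0,0,0],10],[[0,0,0],10],[[0.02,0.05,0],0],[[0.02,0.05,0],0],[[0.02,0.05,0],0]], "fingers": -0.5}}

```text
clock: 14.78
position: [521.3, 40.3, 181.5]
ee_rot: [-0.007, 1.0, -0.0, -0.0]
contact_force: [1.0, -0.0, 0.3]
gripper_width: 64.2
```

>>> {"name": "drive_tool", "arguments": {"plan": [[[0,0,0.04],0],[[0,0,0.04],0],[[0,0,0.034],0],[[0,0,0],0],[[-0.02,0,0],0],[[-0.015,0,0],0],[[0,0,0],0]]}}

```text
clock: 15.65
position: [557.5, 39.5, 67.9]
ee_rot: [-0.007, 1.0, 0.0, 0.0]
contact_force: [-0.6, -0.7, -1.1]
gripper_width: 63.8
```

>>> {"name": "drive_tool", "arguments": {"plan": [[[-0.005,0,0],0],[[-0.004,0,0],0],[[-0.003,0,0],0],[[-0.002,0,0],0],[[-0.001,0,0],0],[[0,0,0],0]]}}

```text
clock: 16.4
position: [571.5, 39.3, 68.3]
ee_rot: [-0.007, 1.0, 0.0, -0.0]
contact_force: [0.2, -0.4, -0.3]
gripper_width: 64.1
```

>>> {"name": "drive_tool", "arguments": {"plan": [[[-0.001,0,0],0],[[-0.001,0,0],0],[[-0.001,0,0],0],[[0,0,0],0]]}}

```text
clock: 16.9
position: [572.8, 39.1, 68.0]
ee_rot: [-0.007, 1.0, -0.0, -0.002]
contact_force: [-5.0, 0.2, 2.4]
gripper_width: 64.0
```

>>> {"name": "drive_tool", "arguments": {"plan": [[[0.004,0,0],0],[[0.02,0,0],0],[[0.016,0,0],0],[[0,0,-0.04],0],[[0,0,-0.04],0],[[0,0,-0.04],0],[[-0.019,-0.045,0],0],[[-0.019,-0.045,0],0],[[-0.019,-0.045,0],0],[[-0.019,-0.045,0],0],[[-0.019,-0.045,0],0],[[0,0,0],0]], "fingers": 1}}

```text
clock: 18.4
position: [633.8, -187.9, 187.5]
ee_rot: [-0.005, 1.0, -0.0, 0.001]
contact_force: [-0.4, 0.4, -0.3]
gripper_width: -0.1
```

```bash
python3 -c "
from h import *
snap(9)"; python3 meas.py 9
```

```text
(no output)
```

View pics/scene9.png

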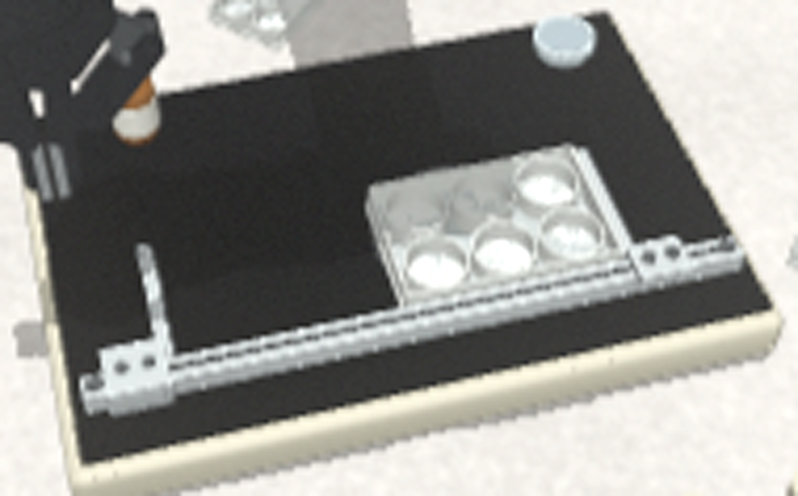

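View pics/top9.png

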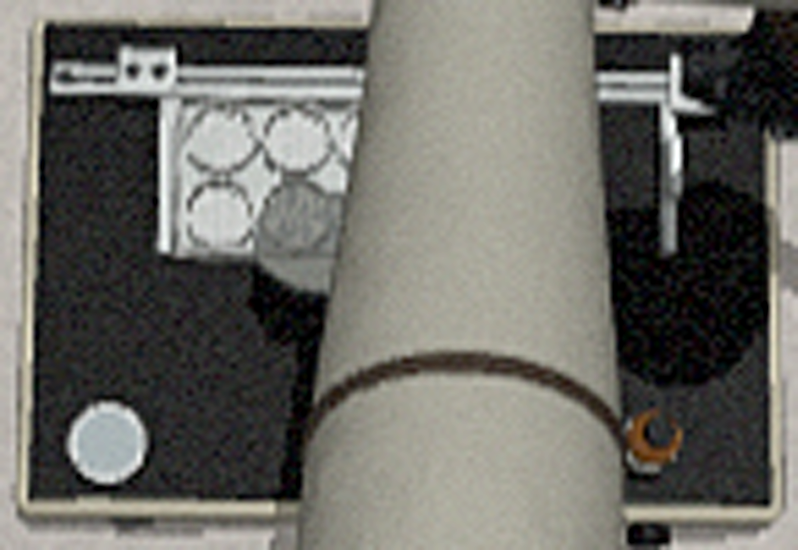

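```bash
python3 -c "
from h import *
S=cam('scene9')
for z in (150,156,162,168): print(z,((proj(S,[[634+11,-188,z]])[0]+.4-[230,170])*4.2).round(0))
i=cv2.resize(np.ascontiguousarray(S['image'][170:260,225:320,::-1]),None,fx=6.5,fy=6.5,interpolation=cv2.INTER_CUBIC);cv2.imwrite('pics/s9z.png',cv2.convertScaleAbs(i,alpha=1.8,beta=20))
"
```

```text
150 [ 58. 221.]
156 [ 56. 213.]
162 [ 55. 205.]
168 [ 53. 197.]
```

View pics/s9z.png

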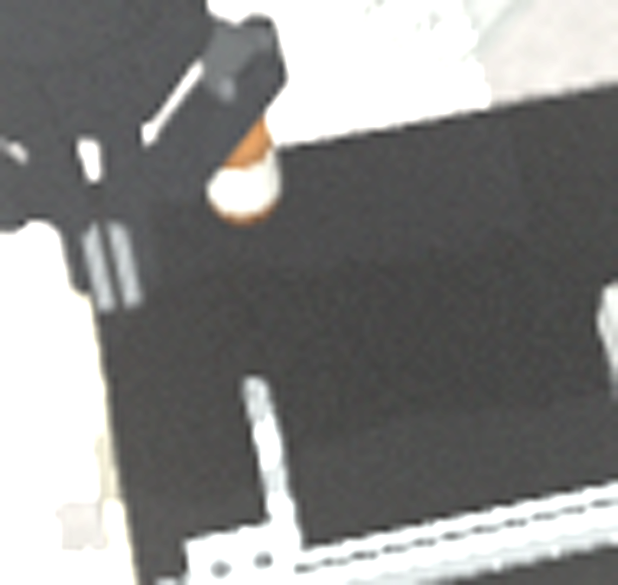

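>>> {"name": "drive_tool", "arguments": {"plan": [[[0,0,0.04],0],[[0,0,0.04],0],[[0,0,0.02],0],[[0,0,0.011],0],[[0,0,0],0],[[0,0.006,0],0],[[0,0.006,0],0],[[0,0.006,0],0],[[0,0.006,0],0],[[0,0.006,0],0],[[0,0,0],0]]}}

```text
clock: 19.88
position: [632.4, -154.2, 77.4]
ee_rot: [-0.008, 1.0, 0.0, 0.0]
contact_force: [-0.2, -0.3, 0.3]
gripper_width: 0.1
```

```bash
python3 -c "
from h import *
snap(10)"
```

```text
(no output)
```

View pics/scene10.png

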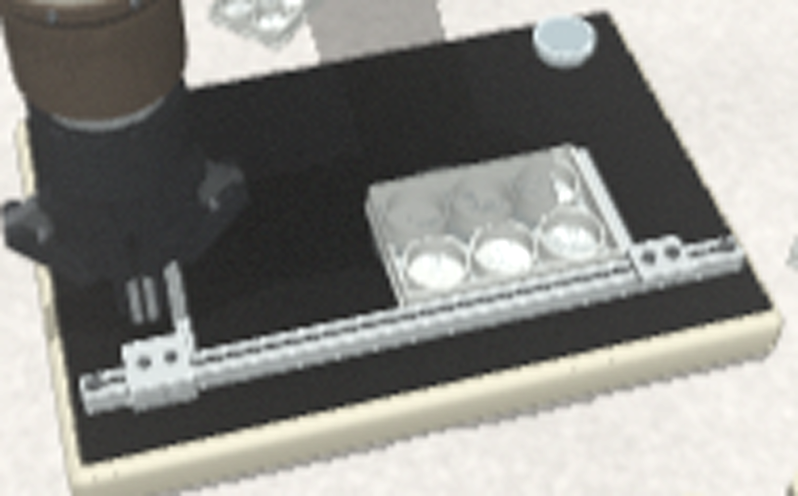

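>>> {"name": "drive_tool", "arguments": {"plan": [[[0,0.007,0],0],[[0,0.008,0],0],[[0,0.008,0],0],[[0,0.008,0],0],[[0,0.008,0],0],[[0,0.008,0],0],[[0,0.008,0],0],[[0,0.008,0],0],[[0,0.007,0],0],[[0,0.006,0],0],[[0,0.005,0],0],[[0,0.005,0],0]]}}

```text
clock: 21.48
position: [631.0, -68.5, 77.4]
ee_rot: [-0.007, 1.0, -0.0, -0.0]
contact_force: [-1.7, -1.4, -1.4]
gripper_width: -0.0
```

>>> {"name": "drive_tool", "arguments": {"plan": [[[0,0.004,0],0],[[0,0.003,0],0],[[0,0.003,0],0],[[0,0,0],0]]}}

```text
clock: 21.98
position: [631.5, -58.3, 77.6]
ee_rot: [-0.008, 1.0, 0.0, 0.001]
contact_force: [-0.1, -1.0, -0.3]
gripper_width: 0.5
```

```bash
python3 -c "
from h import *
snap(11)"; python3 meas.py 11
```

```text
(no output)
```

View pics/z11.png

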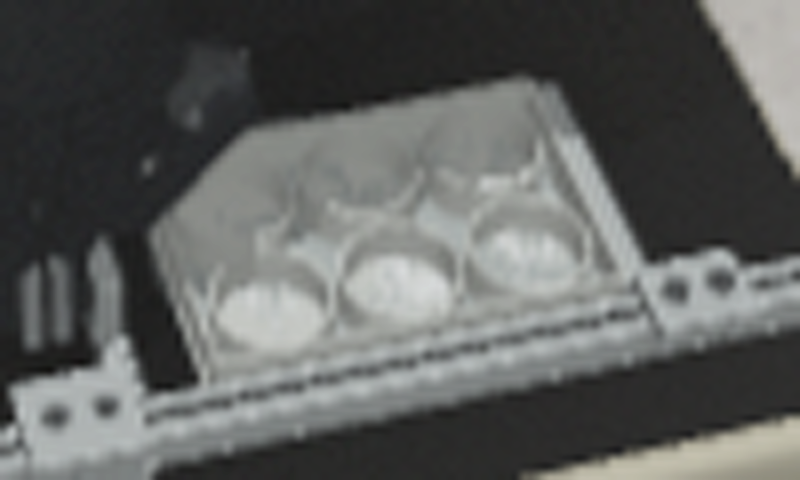

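>>> {"name": "drive_tool", "arguments": {"plan": [[[0,0.004,0],0],[[0,0.003,0],0],[[0,0.003,0],0],[[0,0.002,0],0],[[0,0.002,0],0],[[0,0.001,0],0],[[0,0,0],0]]}}

```text
clock: 22.95
position: [630.4, -43.6, 77.2]
ee_rot: [-0.007, 1.0, 0.0, -0.0]
contact_force: [0.2, -0.7, -0.3]
gripper_width: 0.2
```

>>> {"name": "drive_tool", "arguments": {"plan": [[[0,0.001,0],0],[[0,0.001,0],0],[[0,0,0],0]]}}

```text
clock: 23.32
position: [630.4, -41.8, 77.2]
ee_rot: [-0.007, 1.0, -0.0, -0.0]
contact_force: [0.2, -1.5, 0.6]
gripper_width: 0.1
```

>>> {"name": "drive_tool", "arguments": {"plan": [[[0,0.001,0],0],[[0,0.001,0],0],[[0,0,0],0]]}}

```text
clock: 23.7
position: [630.4, -39.7, 77.2]
ee_rot: [-0.007, 1.0, 0.0, -0.0]
contact_force: [-0.9, -1.0, -0.1]
gripper_width: 0.0
```

```bash
python3 -c "
from h import *
snap(12)"; python3 meas.py 12
```

```text
(no output)
```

View pics/z12.png

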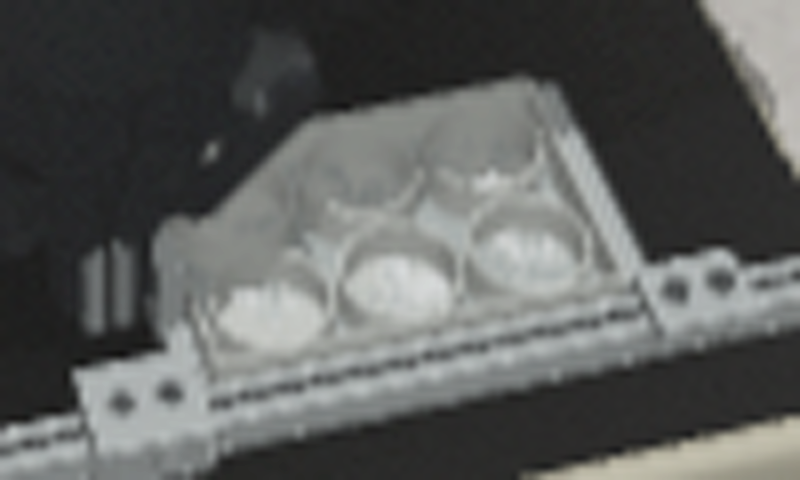

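>>> {"name": "drive_tool", "arguments": {"plan": [[[0,0.001,0],0],[[0,0.0005,0],0],[[0,0,0],0]]}}

```text
clock: 24.18
position: [630.3, -39.0, 77.2]
ee_rot: [-0.007, 1.0, -0.0, -0.0]
contact_force: [-1.4, -4.8, 1.2]
gripper_width: -0.1
```

>>> {"name": "drive_tool", "arguments": {"plan": [[[0,0.001,0],0],[[0,0,0],0],[[0,0,0],0]]}}

```text
clock: 24.55
position: [630.3, -38.9, 77.2]
ee_rot: [-0.007, 1.0, -0.001, -0.001]
contact_force: [0.0, -8.5, 0.7]
gripper_width: 0.1
```

>>> {"name": "drive_tool", "arguments": {"plan": [[[0,-0.003,0],0],[[0,-0.01,0],0],[[0,-0.02,0],0],[[0,0,-0.04],0],[[0,0,-0.04],0],[[0,0,-0.04],0],[[0.02,-0.05,0],0],[[0.02,-0.05,0],0],[[0.02,-0.05,0],0],[[0.02,-0.05,0],0],[[0.02,-0.05,0],0],[[0.02,-0.05,0],0]]}}

```text
clock: 26.05
position: [514.3, -374.4, 197.5]
ee_rot: [-0.007, 1.0, -0.0, 0.0]
contact_force: [1.0, 0.1, 0.4]
gripper_width: -0.0
```

>>> {"name": "drive_tool", "arguments": {"plan": [[[0.02,-0.05,0],0],[[0.02,-0.05,0],0],[[0.02,-0.05,0],0],[[0,0,0],0],[[0,0,0],0]]}}

```text
clock: 26.68
position: [457.0, -523.4, 196.9]
ee_rot: [-0.007, 1.0, 0.0, -0.0]
contact_force: [0.8, 0.5, 1.4]
gripper_width: 0.1
```

```bash
python3 -c "
from h import *
snap(13)"; python3 meas.py 13
```

```text
(no output)
```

View pics/z13.png

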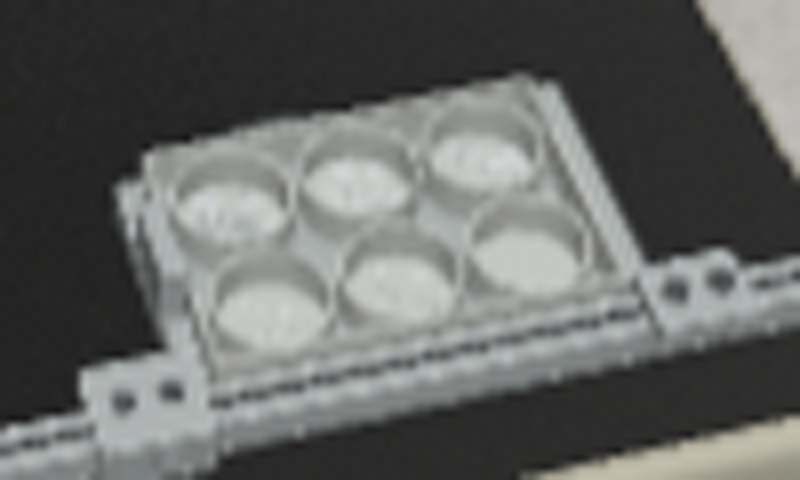

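View pics/top13.png

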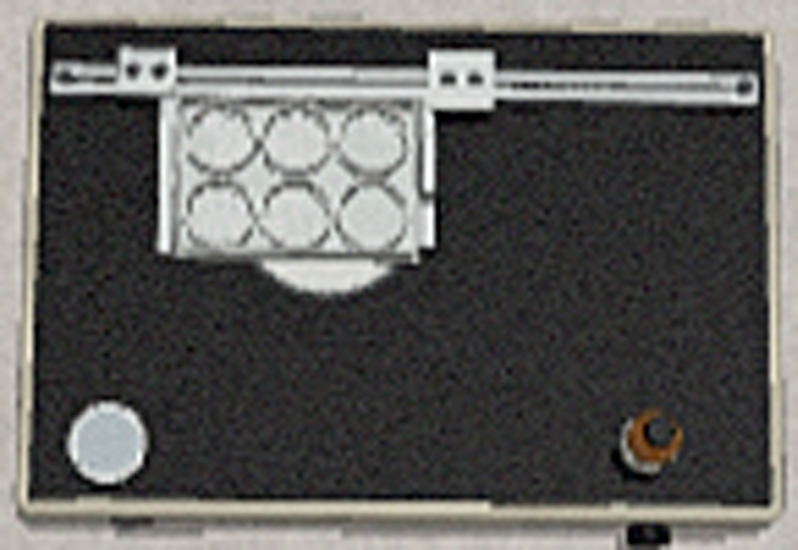

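```bash
python3 -c "
from h import *
T=cam('top13');S=cam('scene13')
i=cv2.resize(np.ascontiguousarray(T['image'][145:190,270:340,::-1]),None,fx=11,fy=11,interpolation=cv2.INTER_CUBIC)
# model: seated plate & slider
y0=.0158;c,s=np.cos(y0),np.sin(y0);C=np.array([585.4,-9.5])
def L(x,y,z): x+=85;y+=120;return [C[0]+c*x-s*y,C[1]+s*x+c*y,z]
pts=np.array([L(0,0,65),L(0,-127.8,65),L(-85.5,-127.8,65),L(-85.5,0,65)])
sl=np.array([L(-80,-127.8,59),L(-80,-135.8,59),L(-25,-135.8,80),L(-25,-127.8,80),L(-55,-127.8,80)])
p=((proj(T,pts)+.5-[270,145])*11);q=((proj(T,sl)+.5-[270,145])*11)
cv2.imwrite('pics/t13z.png',i)
for a in p: cv2.circle(i,tuple(int(v) for v in a),4,(0,0,255),1)
for a in q: cv2.circle(i,tuple(int(v) for v in a),4,(0,255,0),1)
cv2.imwrite('pics/t13o.png',i)
"
```

```text
(no output)
```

View pics/t13o.png

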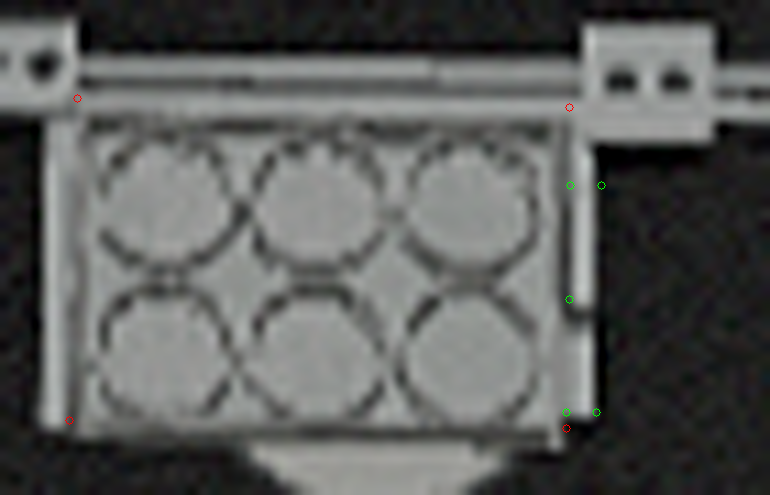

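```bash
python3 -c "
from h import *
from bench import arm
a=cam('top0')['image'].astype(int);b=cam('top13')['image'].astype(int)
d=np.abs(a-b).max(2)
for n,(x,y) in dict(dish=(264,218),bottle=(363,218),tally=(446,197),forceps=(439,156),box=(454,234),petri=(174,226),beaker=(162,158)).items(): print(n,d[y-12:y+13,x-12:x+13].mean().round(1))
print(arm.job_done())"
```

```text
dish 8.3
bottle 8.1
tally 7.0
forceps 7.2
box 52.5
petri 7.4
beaker 6.7
the job is handed in; nothing more can be done
None
```

```bash
python3 -c "
from h import *
for n in ('top','scene'): cv2.imwrite(f'pics/full_{n}.png',cam(n+'13')['image'][:,:,::-1])"
```

```text
(no output)
```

View pics/full_scene.png

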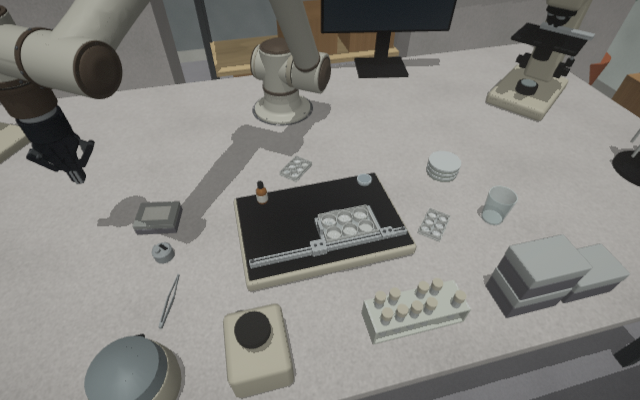

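The plate is seated square in the corner of the holder and the sliding arm rests against its right short side. I handed the job in at about 27 s, with the gripper well clear of everything.

**What I did:**
- Pushed the plate square onto the back rail with both fingers.
- Pushed it left until it met the fixed stop.
- Pushed it onto the rail a second time to make sure.
- Slid the arm left with shut fingers until it stalled against the plate.

**Last checks:**
- **Contact:** each push ended in a clear stall: about 5–7 N on the rail, 10 N on the stop and 8.5 N on the sliding arm. The two stall positions on the rail agree with the light base's measured angle of about 0.9°.
- **Plate and sliding arm:** the final pictures show the plate parallel to the rail and up against the stop. The sliding arm touches the plate's other side.
- **Small disagreement:** in the top view my fitted model of the holder lies about 1 pixel (3 mm) off the rail and plate in x. The offset is the same for both, so I put it down to calibration or fit error.
- **Bystanders:** six of the seven look unchanged in the before-and-after pictures.
- **Slide box:** it failed the picture comparison. After hand-in I looked at the scene image, and the box stands at the same pixels as before. It is darker there, probably from the arm's shadow.

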